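# Lock an intercepted specimen in the quarantine case

## Task

Gently stand the green glass specimen jar with the yellow cap upright on the floor of the quarantine case's well and let go of it, then slide the cover fully shut over it. Once the cover is shut, push the barrel bolt all the way across through the keeper on the cover, and then turn its red-balled handle fully down into the notch so that the case is locked. Never tip the green jar over, and leave the other jars, the loupe and the brush where they are.

Things in the scene. Friction and masses are not known exactly. Their poses are not given: they have to be found in the camera images.
- case: Blue steel case, 270 (x) x 310 (y) x 110 mm high, fixed. Origin: centre of its underside; at yaw 0 x points away from the robot, y left, z up; turned by up to 0.35 rad. Open well in the far +y quarter, closed deck beside it at -y. The bolt lies on the near (-x) strip, axis along case x at case y +75, 28 mm above the case top. Rails 12 mm high at case x -19 and +139 mm guide the cover.
- well (a point): Centre of the well's floor, 100 mm below the case top. The well is 130 x 130 mm with upright walls. Axes as the case's.
- cover (a joint): Aluminium cover plate, 150 (x) x 140 (y) x 8 mm, that slides on the case top along the case's +y from 0 m (wholly over the deck) to 0.150 m (fully shut, at the stop, wholly over the well). Starts between 0 and 0.03; at 0.03 it overhangs the well by 15 mm. Stiff: about 3 N to slide; stays where it is left.
- cover_grip (a point): Centre of the top face of the black grip on the cover: an upright bar 60 mm long along the case's x, 14 mm thick along y, 36 mm tall above the plate. This point is 155 mm above the bench. Moves with the cover.
- keeper (a point): Centre of the brass keeper on the cover: an eye 20 mm wide (y) and 30 mm high through which the bolt passes along the case's x. It lines up with the bolt only when the cover is fully shut (within about 3 mm); before that the bolt and the keeper would strike each other.
- bolt (a joint): Steel barrel bolt, rod 14 mm in diameter with a round tip, sliding along the case's +x from 0 m (drawn back) to 0.055 m (fully across, at the stop, tip through the keeper, handle in line with the notch). About 2 N to slide. Starts between 0 and 0.012.
- handle (a joint): Turn of the bolt handle about the bolt's axis: 0 rad upright, 1.57 rad (stop) lying level towards case -y in the notch. Slot walls, 16 mm above the axis, keep it within 0.2 rad of upright until the bolt is over 0.051 m, in line with the notch. Once down, the notch holds the bolt. Stays where it is left; about 1 N at the ball turns it.
- ball (a point): Centre of the red ball, 24 mm in diameter, on the end of the bolt handle (steel shank 10 mm in diameter), 58 mm from the bolt's axis. With the handle upright it is 196 mm above the bench; lying down 138 mm above the bench (28 mm above the case top) and 58 mm to the -y side of the bolt's axis.
- notch (a point): Middle of the notch, a 16 mm wide gap (along case x) in the slot wall on the -y side of the bolt, with a yellow sill; at the height of the bolt's axis, 138 mm above the bench. The handle's shank lies here when locked.
- jar_green: Specimen jar, green glass with a green band and a yellow cap, 44 mm in diameter, 80 mm tall, about 0.15 kg, standing on the bench to the right of the case. Origin at the centre of its underside, z up along the jar.
- jar_amber: Bystander: amber jar with white band and black cap, 44 mm in diameter, 80 mm tall. Origin at the centre of its underside.
- jar_white: Bystander: white jar with blue cap, 44 mm in diameter, 80 mm tall. Origin at the centre of its underside.
- loupe: Bystander: black round loupe, 56 mm in diameter, 20 mm high, with a flat steel handle, lying left of the case. Origin under the centre of the lens.
- brush: Bystander: hand brush lying left of the case. Origin at its underside.
Not all that is in view belongs to the job. What is shaped like the jar_green but pink, purple or turquoise is not meant.

How it is judged:
On the way, in this order (a step that is already met when the one before it is completed fails the run):
1. the green jar stands upright on the floor of the well, released and at rest (x of jar_green in the frame of well between -0.05 and 0.05 m and y of jar_green in the frame of well between -0.05 and 0.05 m and z of jar_green in the frame of well between -0.008 and 0.008 m and angle between jar_green's own z axis and vertical below 0.2 rad and contact force between the fingers and jar_green below 0.1 N and linear speed of jar_green below 0.03 m/s), for 0.2 s.
2. the cover is fully shut over the jar (x of jar_green in the frame of well between -0.05 and 0.05 m and y of jar_green in the frame of well between -0.05 and 0.05 m and z of jar_green in the frame of well between -0.008 and 0.008 m and angle between jar_green's own z axis and vertical below 0.2 rad and value of joint cover above 0.146 m), for 0.1 s.
3. the bolt is pushed across through the keeper (value of joint cover above 0.146 m and value of joint bolt above 0.045 m), for 0.05 s.
4. the handle is turned down into the notch (value of joint cover above 0.146 m and value of joint bolt above 0.048 m and value of joint handle above 1.35 rad), for 0.2 s.
At the end, for the whole second after the job is handed in: The green jar stands at rest on the well's floor (within 50 mm of its centre each way and 8 mm of the floor, tilt under 0.2 rad), untouched; cover shut (over 0.146 m), bolt across (over 0.048 m), handle down in the notch (over 1.35 rad) and still (all of step 1 and all of step 4 and velocity of joint handle below 0.1 rad/s).
It fails at once if the green glass jar is dropped or banged into the case (over 35 N between them) (contact force between jar_green and case above 35 N).
It fails at once if the green jar is tipped over (more than 0.8 rad) (angle between jar_green's own z axis and vertical above 0.8 rad).
It fails at once if the amber jar, the white jar, the loupe or the brush is displaced by more than 30 mm (distance of any of jar_amber, jar_white, loupe, brush from where it was at the start of the episode above 0.03 m).
It also fails if it takes over 67 s, if anything falls off the work surface, if the arm or the gripper's body presses on something with over 40 N, if the wrist force passes 120 N, or if a joint passes its speed limit or range.

## Robot

A 6-joint arm with a two-finger parallel gripper is mounted at the origin on the work surface. World frame = base frame: x ahead of the robot, y to its left, z up, the work surface at z = 0. Lengths are in m, angles in rad, forces in N, time in s.
With the tool pointing down it reaches from about 0.3 to 0.85 m from the base axis. Payload 5.4 kg.
Tool frame: the origin (TCP) lies on the centre line of the jaws, within the pads' length; the fingertips stand 25 mm ahead of it and the grasp point (between the pads) lies 6 mm ahead of it (ctrl.tip_extent is the distance from the TCP to the fingertips, in m); z points along the fingers, y is the line along which they close (so a half turn about z gives the same grasp; the last joint's range is limited). The gripper opens to 85 mm and grips with 20 to 120 N. Pads are 22 mm wide; open, the fingers measure 114 mm over their backs; the gripper's body (76 mm by 85 mm) begins 54 mm behind the grasp point. The pads swing forward as they close: fully open they stand 13 mm farther back than shut.
Start: joints at [-1.348, 0.158, 1.597, -0, 1.386, -0.21], TCP at [0.241, -0.522, 0.256] pointing down, gripper open.
Joint ranges: [-2.91, 2.91], [-0.94, 2.29], [0.18, 2.7], [-1.29, 4.43], [0.17, 2.64], [-3, 3]. Speed limits (rad/s): [2.57, 2.57, 3.14, 3.14, 3.14, 3.14].

## Interface

Orientations are given as a rotation vector (axis times angle).
In Python, from workcell import ctrl gives the robot as it stands.
- The arm moves only by the tool drive_tool, never from a script. Its argument "plan" is a list of rows, each an object with "angular": the turn, a rotation vector about the world's x, y, z in rad, a list of three; "xyz": the shift along the world's x, y, z in mm, a list of three; "grip": the closure, from 0 (fully open) to 1 (shut). A call has 1 to 5 rows; each row is the pose to reach, as a shift and turn from the pose commanded when the call began; what a row does not reach only later rows make up. A row lasts 1/10 s, in which the tool goes at most 50 mm and 8.59 degrees, less where a joint would pass 70% of its speed; a pose out of reach is approached as far as the arm can. A call with a gripper value outside its range is refused whole. The fingers move at their own pace and stop on an object; "force" is the grip in N (left out, the last holds). Time passes only in rows, so rows that repeat a pose let the fingers close. It gives the time, the measured TCP pose, the force, the opening and the grip force at its end, in the units of the state.
- ctrl.read_state(): the state, without advancing time (a new reading comes with each control period).
- ctrl.read_camera(name): name is "scene" or "top" or "wrist"; returns a dict with "image" (480x640x3 uint8, red, green, blue), "vfov" (degrees; the focal length in pixels is half the picture's height over the tangent of half this angle, whatever the lens; pixels are square), "cx", "cy" (the principal point, pixels), "rvec" (rotation vector, rad) and "tvec" (3), from world to camera coordinates, as OpenCV has them; the wrist camera has in their place "mount" (4x4, takes a point from camera to tool coordinates, whose origin is the TCP and whose axes are the flange's). Camera axes: x right, y down, z forward; pixel columns grow to the right and rows downward; lengths in m; the calibration is good to about 2 mm. A picture is of the moment at which its call begins: read the wrist's pose just before it. There is no depth.
- ctrl.hand_in(): hands the job in; it is judged then, once.
The state is a dict: "clock": time; "qpos": joint angles; "joint_velocities": joint speeds; "effort": joint torques, N m; "position": TCP position; "orientation": TCP orientation; "force": force on the tool from outside, world axes, zero at the start; "torque": the same for the moment, N m; "gripper_width": opening from 0.0 (shut) to 1.0 (fully open); "grip_force": force on a finger pad.
Only numpy, scipy, OpenCV 4.12 (cv2) and the standard library are available. Lean on these libraries where they do the work, as an engineer would, in place of code of your own. Each camera call takes 0.05 s, during which the arm holds its last target. There are 200 camera calls.

## Working session

There is one attempt and no reset: what is moved stays moved. The work goes in short steps, Python scripts to look and compute and a tool call to move; the robot and the scene stay as the last step left them, time stands still between calls to the robot, and variables do not carry over. Pictures are saved under pics/ and viewed, at most 10 in all, crops included, and the job is handed in when it is done.

Besides the shell and the picture viewer there is one more tool, called after "Request:" as a command line: name --argument value ..., lists and objects as JSON in quotes. drive_tool: Moves the arm, as the interface text tells. Its arguments: {"type":"object","properties":{"plan":{"type":"array","items":{"type":"object","properties":{"angular":{"type":"array","items":{"type":"number"}},"xyz":{"type":"array","items":{"type":"number"}},"grip":{"type":"number"}}}},"force":{"type":"number"}},"required":["plan"]}

```bash
mkdir -p pics; ls
python3 - <<'E'
from workcell import ctrl
import cv2,numpy as np
s=ctrl.read_state();print({k:np.round(v,3) for k,v in s.items()}, ctrl.tip_extent)
for n in("scene","top"):
    c=ctrl.read_camera(n);cv2.imwrite(f"pics/{n}0.png",c["image"][:,:,::-1]);print(n,c["vfov"],c["cx"],c["cy"],c["rvec"],c["tvec"],[k for k in c])
c=ctrl.read_camera("wrist");print(c["mount"],c["vfov"],[k for k in c])
E
```

```text
pics
{'clock': np.float64(0.0), 'qpos': array([-1.348,  0.159,  1.598,  0.   ,  1.386, -0.21 ]), 'joint_velocities': array([-0.   , -0.001, -0.   ,  0.   ,  0.   , -0.   ]), 'effort': array([ 1.0000e-03, -3.9601e+01, -3.3143e+01, -0.0000e+00,  9.0000e-03,
        0.0000e+00]), 'position': array([ 0.241, -0.521,  0.255]), 'orientation': array([-3.066, -0.674, -0.   ]), 'force': array([-0.277,  0.049, -0.247]), 'torque': array([ 0.026, -0.004,  0.013]), 'grip_force': np.float64(0.0), 'gripper_width': np.float64(0.999)} 0.025
scene 53.41543372246415 322.1150778970756 235.12068432708028 [ 1.37937852  2.28378871 -0.85234202] [ 0.24450911 -0.24761678  1.53610592] ['image', 'vfov', 'cx', 'cy', 'rvec', 'tvec']
top 43.63958171640975 322.55553721507516 235.0925022284251 [ 2.15730723 -2.21889839  0.05667421] [0.02955503 0.51022014 1.4537961 ] ['image', 'vfov', 'cx', 'cy', 'rvec', 'tvec']
[[ 8.28823663e-04 -9.56934439e-01 -2.90302932e-01  7.41354278e-02]
 [ 9.99999191e-01  1.07317825e-03 -6.82522347e-04  7.86653445e-04]
 [ 9.64675933e-04 -2.90302131e-01  9.56934555e-01 -1.17449061e-01]
 [ 0.00000000e+00  0.00000000e+00  0.00000000e+00  1.00000000e+00]] 66.39882090964193 ['image', 'vfov', 'cx', 'cy', 'mount']
```

View pics/top0.png

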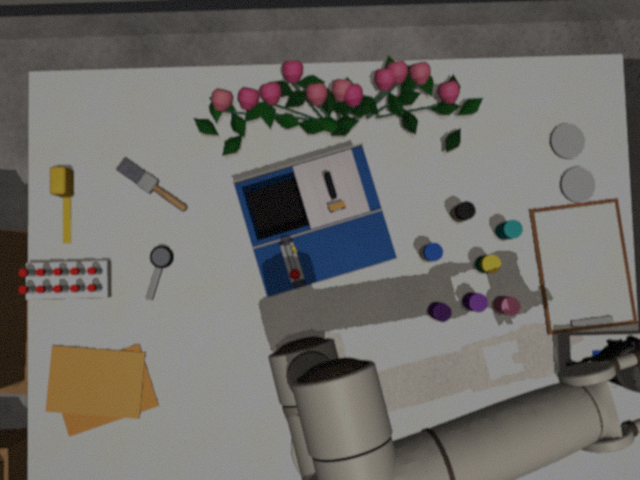

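View pics/scene0.png

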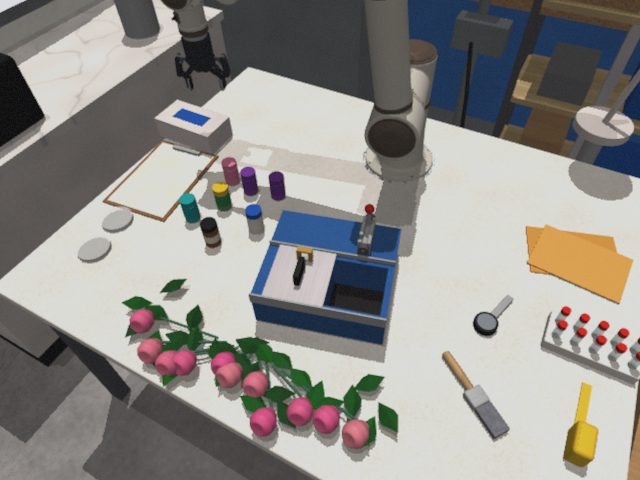

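The top view shows the yellow cap at (488,263), red ball at (295,273), black grip at (329,185), keeper at (336,206), and the case's top corners near (235,178), (360,145), (396,258) and (268,296). The scene view agrees.

```bash
cat > h.py <<'E'
import cv2,numpy as np
from scipy.spatial.transform import Rotation as R
from workcell import ctrl
def cam(n):
    s=ctrl.read_state(); c=ctrl.read_camera(n); f=240/np.tan(np.radians(c["vfov"])/2)
    K=np.array([[f,0,c["cx"]],[0,f,c["cy"]],[0,0,1]])
    if n=="wrist":
        T=np.eye(4);T[:3,:3]=R.from_rotvec(s["orientation"]).as_matrix();T[:3,3]=s["position"];T=T@c["mount"]
        Rw,o=T[:3,:3],T[:3,3]
    else:
        Rc=R.from_rotvec(np.ravel(c["rvec"])).as_matrix();Rw=Rc.T;o=-Rw@np.ravel(c["tvec"])
    return c["image"],K,Rw,o
def ray(C,uv,z):
    _,K,Rw,o=C; d=Rw@np.linalg.inv(K)@[uv[0],uv[1],1]; return o+d*(z-o[2])/d[2]
def proj(C,P):
    _,K,Rw,o=C; p=K@(Rw.T@(np.asarray(P)-o)); return p[:2]/p[2]
def meet(C1,u1,C2,u2):
    A=[];b=[]
    for (_,K,Rw,o),u in((C1,u1),(C2,u2)):
        d=Rw@np.linalg.inv(K)@[u[0],u[1],1];d/=np.linalg.norm(d);M=np.eye(3)-np.outer(d,d);A.append(M);b.append(M@o)
    return np.linalg.lstsq(np.vstack(A),np.hstack(b),rcond=None)[0]
def mask(img,lo,hi,box=None):
    h=cv2.cvtColor(img,cv2.COLOR_RGB2HSV); m=cv2.inRange(h,np.array(lo),np.array(hi))
    if box: k=np.zeros_like(m);x0,y0,x1,y1=box;k[y0:y1,x0:x1]=255;m&=k
    return m
def cen(m):
    n,_,st,ce=cv2.connectedComponentsWithStats(m); i=1+np.argmax(st[1:,4]); return ce[i],st[i]
E
python3 - <<'E'
from h import *
np.set_printoptions(precision=4,suppress=True)
T=cam("top");S=cam("scene");print("top cam",T[3])
Y=[18,120,90],[33,255,255]; Rd=[0,150,90],[6,255,255]
for n,(lo,hi),bt,bs,z in(("cap",Y,(460,245,510,280),(200,175,245,215),.08),("ball",Rd,(270,255,315,290),(350,195,385,225),.196)):
    a,sa=cen(mask(T[0],lo,hi,bt));b,sb=cen(mask(S[0],lo,hi,bs));print(n,a,sa,b,sb,ray(T,a,z),ray(S,b,z),meet(T,a,S,b))
a,sa=cen(mask(T[0],[0,0,0],[180,255,60],(320,165,342,200)));print("grip",a,sa,ray(T,a,.155))
m=mask(T[0],[100,120,40],[125,255,255],(220,130,410,305))
cs=max(cv2.findContours(m,0,2)[0],key=cv2.contourArea);q=cv2.convexHull(cs);print(q[:,0].tolist())
P=[ray(T,p,.11)[:2] for p in q[:,0]];r=cv2.minAreaRect(np.float32(P)*1000);print("rect mm",r)
w=mask(T[0],[0,0,130],[180,60,255],(290,140,385,235));w=cv2.morphologyEx(w,cv2.MORPH_OPEN,np.ones((3,3)))
c=max(cv2.findContours(w,0,2)[0],key=cv2.contourArea);print("cover",cv2.minAreaRect(np.float32([ray(T,p,.118)[:2] for p in c[:,0]])*1000))
o=T[0][125:310,215:415,::-1].copy();cv2.imwrite("pics/crop.png",cv2.resize(o,None,fx=4,fy=4,interpolation=cv2.INTER_CUBIC)[:600,:800])
E
```

```text
top cam [0.4246 0.0063 1.4813]
cap [491.0259 263.3778] [482 255  19  18 270] [219.8307 188.5344] [212 182  16  15 189] [ 0.4299 -0.3758  0.08  ] [ 0.4374 -0.369   0.08  ] [ 0.4295 -0.3781  0.0693]Traceback (most recent call last):
  File "<stdin>", line 6, in <module>
  File "h.py", line 27, in cen
    n,_,st,ce=cv2.connectedComponentsWithStats(m); i=1+np.argmax(st[1:,4]); return ce[i],st[i]
                                                       ~~~~~~~~~^^^^^^^^^^
    return _wrapfunc(a, 'argmax', axis=axis, out=out, **kwds)
    return bound(*args, **kwds)
ValueError: attempt to get argmax of an empty sequence
```

Run:
```python
from h import *
np.set_printoptions(precision=4,suppress=True)
T=cam("top");S=cam("scene")
def red(I,b):
    i=I.astype(int);m=((i[...,0]-i[...,1:].max(2))>50).astype(np.uint8)*255;k=np.zeros_like(m);x0,y0,x1,y1=b;k[y0:y1,x0:x1]=255;return m&k
a,sa=cen(red(T[0],(270,255,315,290)));b,sb=cen(red(S[0],(350,195,385,225)));print("ball",a,sa,b,sb,ray(T,a,.196),ray(S,b,.196),meet(T,a,S,b))
a,sa=cen(mask(T[0],[0,0,0],[180,255,60],(320,165,342,200)));print("grip",a,sa,ray(T,a,.155))
m=mask(T[0],[100,120,40],[125,255,255],(220,130,410,305))
q=cv2.convexHull(max(cv2.findContours(m,0,2)[0],key=cv2.contourArea));print(q[:,0].tolist())
print("rect mm",cv2.minAreaRect(np.float32([ray(T,p,.11)[:2] for p in q[:,0]])*1000))
w=mask(T[0],[0,0,130],[180,60,255],(290,140,385,235));w=cv2.morphologyEx(w,cv2.MORPH_OPEN,np.ones((3,3)))
c=max(cv2.findContours(w,0,2)[0],key=cv2.contourArea);print("cover",cv2.minAreaRect(np.float32([ray(T,p,.118)[:2] for p in c[:,0]])*1000))
o=T[0][135:285,220:420,::-1].copy();cv2.imwrite("pics/crop.png",cv2.resize(o,None,fx=4,fy=4,interpolation=cv2.INTER_CUBIC))
```

```text
ball [294.4038 273.6154] [291 270   8   8  52] [369.0635 208.4762] [365 204   9  10  63] [0.4193 0.0766 0.196 ] [0.4196 0.0768 0.196 ] [0.4193 0.0767 0.1956]
grip [329.5813 184.6125] [324 172  12  27 160] [ 0.6148 -0.0044  0.155 ]
[[381, 212], [386, 227], [391, 243], [394, 253], [394, 257], [385, 260], [369, 265], [305, 284], [292, 240], [292, 239], [293, 238], [305, 234], [375, 213], [379, 212]]
rect mm ((475.3262023925781, -31.938438415527344), (110.05662536621094, 215.24375915527344), 15.107929229736328)
cover ((611.2949829101562, -7.1776275634765625), (146.33599853515625, 136.49098205566406), 15.111920356750488)
```

View pics/crop.png

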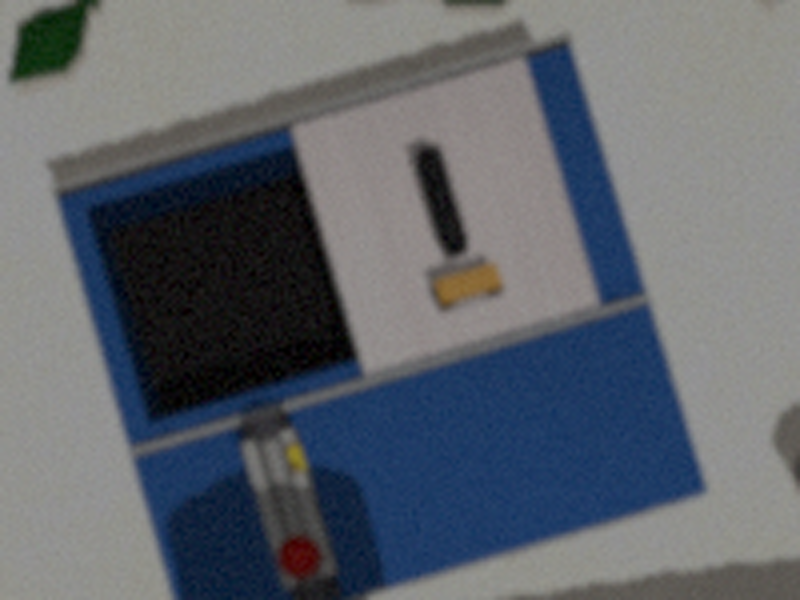

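The crop shows the well's dark opening at left, the cover plate with black grip and brass keeper on the right, and the bolt with its red ball at lower left. Case yaw comes out at about +15.1° and the cover joint at about 0.019.

Numbers: jar (0.430, -0.377), well centre (0.577, 0.119), grip about (0.611, -0.007), ball (0.419, 0.077). Next I move above the jar with the fingers closing along case y.

Request:
drive_tool --plan '[{"xyz":[189,144,-70],"angular":[0,0,-0.17],"grip":0},{"xyz":[189,144,-70],"angular":[0,0,-0.17],"grip":0},{"xyz":[189,144,-70],"angular":[0,0,-0.17],"grip":0},{"xyz":[189,144,-70],"angular":[0,0,-0.17],"grip":0},{"xyz":[189,144,-70],"angular":[0,0,-0.17],"grip":0}]' --force 25

```text
clock: 0.85
position: [0.4315, -0.3767, 0.1859]
orientation: [3.114, 0.411, 0.0]
force: [0.9, -0.9, -0.3]
gripper_width: 0.996
grip_force: 0.0
```

Run:
```python
from h import *
np.set_printoptions(precision=4,suppress=True)
W=cam("wrist");m=mask(W[0],[18,120,60],[33,255,255]);a,s=cen(m);print("cap",a,s,ray(W,a,.08),ray(W,a,.07),ctrl.read_state()["position"])
cv2.imwrite("pics/w1.png",W[0][:,:,::-1])
```

```text
cap [312.6219 242.2453] [ 282  210   63   64 3171] [ 0.4391 -0.3724  0.08  ] [ 0.4363 -0.373   0.07  ] [ 0.4355 -0.3705  0.1831]
```

View pics/w1.png

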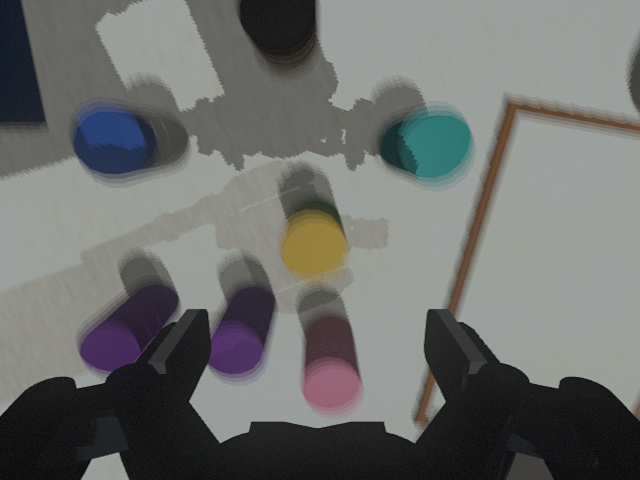

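The wrist view shows the yellow cap at (313,242), purple and pink jars toward the robot, and turquoise beyond. The image has motion blur, so I let the arm settle and measure once more.

Request:
drive_tool --plan '[{"xyz":[0,0,-10],"grip":0},{"xyz":[0,0,-10],"grip":0},{"xyz":[0,0,-10],"grip":0}]'

```text
schema error: expected keys angular, xyz, grip
```

Run:
```python
from h import *
np.set_printoptions(precision=4,suppress=True)
W=cam("wrist");m=mask(W[0],[18,120,60],[33,255,255]);a,s=cen(m);print("cap",a,s,ray(W,a,.08),ctrl.read_state()["position"])
T=cam("top");print("case corner -135,-155 proj (want ~395,258):",proj(T,[.4488,-.1536,.11]))
i=T[0].astype(int);a,s=cen(mask(T[0],[18,120,60],[33,255,255],(460,245,515,285)));print(a,s)
```

```text
cap [323.9111 264.0513] [ 291  230   67   67 3432] [ 0.4319 -0.3761  0.08  ] [ 0.433  -0.3729  0.1838]
case corner -135,-155 proj (want ~395,258): [396.8468 257.6725]
[487.7848 258.557 ] [482 255  15   9  79]
```

Request:
drive_tool --plan '[{"xyz":[2,1,-40],"angular":[0,0,0],"grip":0},{"xyz":[2,1,-80],"angular":[0,0,0],"grip":0},{"xyz":[2,1,-110],"angular":[0,0,0],"grip":0},{"xyz":[2,1,-125],"angular":[0,0,0],"grip":0},{"xyz":[2,1,-125],"angular":[0,0,0],"grip":0}]'

```text
clock: 1.5
position: [0.4306, -0.3766, 0.0596]
orientation: [-3.112, -0.409, 0.003]
force: [0.3, 0.1, -0.1]
gripper_width: 0.998
grip_force: 0.0
```

Request:
drive_tool --plan '[{"xyz":[0,0,0],"angular":[0,0,0],"grip":0.3},{"xyz":[0,0,0],"angular":[0,0,0],"grip":0.6},{"xyz":[0,0,0],"angular":[0,0,0],"grip":0.7},{"xyz":[0,0,0],"angular":[0,0,0],"grip":0.7},{"xyz":[0,0,0],"angular":[0,0,0],"grip":0.7}]' --force 25

```text
clock: 2.0
position: [0.4329, -0.3779, 0.0632]
orientation: [3.112, 0.412, 0.002]
force: [-0.6, 1.6, 7.4]
gripper_width: 0.515
grip_force: 25.8
```

Request:
drive_tool --plan '[{"xyz":[0,0,15],"angular":[0,0,0],"grip":0.7},{"xyz":[0,0,50],"angular":[0,0,0],"grip":0.7},{"xyz":[0,0,95],"angular":[0,0,0],"grip":0.7},{"xyz":[0,0,140],"angular":[0,0,0],"grip":0.7},{"xyz":[15,30,185],"angular":[0,0,0],"grip":0.7}]'

```text
clock: 2.5
position: [0.4447, -0.3524, 0.2449]
orientation: [3.112, 0.406, 0.001]
force: [0.9, -0.0, -2.3]
gripper_width: 0.514
grip_force: 26.2
```

Request:
drive_tool --plan '[{"xyz":[15,40,25],"angular":[0,0,0],"grip":0.7},{"xyz":[25,85,25],"angular":[0,0,0],"grip":0.7},{"xyz":[35,130,25],"angular":[0,0,0],"grip":0.7},{"xyz":[45,175,25],"angular":[0,0,0],"grip":0.7},{"xyz":[55,220,25],"angular":[0,0,0],"grip":0.7}]'

```text
clock: 3.0
position: [0.5004, -0.1283, 0.2673]
orientation: [3.114, 0.411, 0.001]
force: [0.7, -0.4, -2.1]
gripper_width: 0.512
grip_force: 26.2
```

Request:
drive_tool --plan '[{"xyz":[15,45,0],"angular":[0,0,0],"grip":0.7},{"xyz":[30,90,0],"angular":[0,0,0],"grip":0.7},{"xyz":[45,135,0],"angular":[0,0,0],"grip":0.7},{"xyz":[60,180,0],"angular":[0,0,0],"grip":0.7},{"xyz":[75,220,0],"angular":[0,0,0],"grip":0.7}]'

```text
clock: 3.5
position: [0.5755, 0.0922, 0.2673]
orientation: [3.114, 0.413, 0.001]
force: [0.7, -0.8, -1.5]
gripper_width: 0.512
grip_force: 26.2
```

Request:
drive_tool --plan '[{"xyz":[0,15,0],"angular":[0,0,0],"grip":0.7},{"xyz":[0,26,0],"angular":[0,0,0],"grip":0.7},{"xyz":[0,26,0],"angular":[0,0,0],"grip":0.7},{"xyz":[0,26,0],"angular":[0,0,0],"grip":0.7}]'

```text
clock: 3.9
position: [0.5752, 0.1146, 0.2665]
orientation: [3.114, 0.41, -0.0]
force: [-0.1, -0.9, -1.8]
gripper_width: 0.512
grip_force: 26.2
```

Run:
```python
from h import *
np.set_printoptions(precision=4,suppress=True)
s=ctrl.read_state();print(s["position"],s["orientation"],s["gripper_width"],s["grip_force"])
S=cam("scene");cv2.imwrite("pics/s2.png",S[0][:,:,::-1])
W=cam("wrist");cv2.imwrite("pics/w2.png",W[0][:,:,::-1])
```

```text
[0.5752 0.1146 0.2665] [ 3.114   0.4101 -0.0003] 0.5119594523187883 26.241241693496704
```

View pics/w2.png

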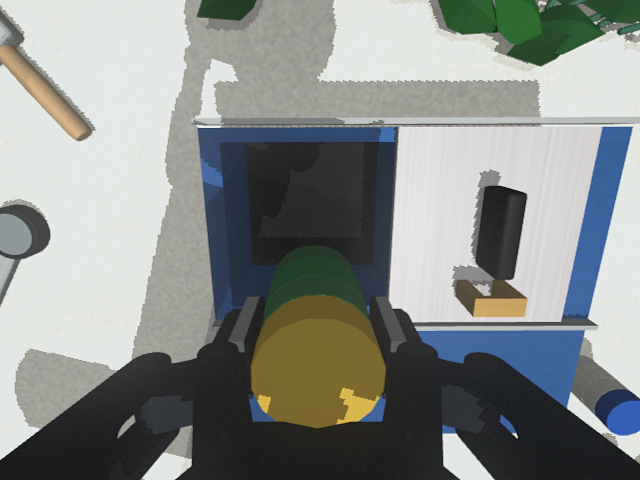

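The wrist view shows the jar held upright between the pads, the well ahead with corners near (222,142) and (392,142), the cover's left edge at u≈394, the grip's top at about (508,232) and the keeper at about (491,300).

Run:
```python
from h import *
np.set_printoptions(precision=4,suppress=True)
W=cam("wrist");c,s=np.cos(.2637),np.sin(.2637);M=np.array([[c,s],[-s,c]]);O=np.array([.5387,.0313])
for n,u,z in(("cover left edge (y~14+)",(394,225),.118),("cover left far",(397,127),.118),("cover left near",(391,322),.118),("well far-left corner(125,140)",(222,142),.11),("grip top(60,-56)",(511,234),.155),("keeper top",(500,293),.16),("right-far outer corner (135,-155)",(634,126),.11),("left-far outer(135,155)",(198,126),.11)):
    p=ray(W,u,z);print(n,p,M@(p[:2]-O))
w=np.array([.5771,.1193]);print("go",w-[.5752,.1146])
```

```text
cover left edge (y~14+) [0.5994 0.0607 0.118 ] [0.0663 0.0126]
cover left far [0.666  0.0808 0.118 ] [0.1358 0.0146]
cover left near [0.5222 0.0375 0.118 ] [-0.0144  0.0102]
well far-left corner(125,140) [0.6243 0.1975 0.11  ] [0.1259 0.1382]
grip top(60,-56) [ 0.62   -0.0042  0.155 ] [ 0.0693 -0.0554]
keeper top [ 0.5811 -0.0106  0.16  ] [ 0.03   -0.0515]
right-far outer corner (135,-155) [ 0.7108 -0.0831  0.11  ] [ 0.1363 -0.1553]
left-far outer(135,155) [0.6306 0.2161 0.11  ] [0.1369 0.1544]
go [0.0019 0.0047]
```

Request:
drive_tool --plan '[{"xyz":[2,4,-30],"angular":[0,0,0],"grip":0.7},{"xyz":[2,4,-65],"angular":[0,0,0],"grip":0.7},{"xyz":[2,4,-100],"angular":[0,0,0],"grip":0.7},{"xyz":[2,4,-130],"angular":[0,0,0],"grip":0.7},{"xyz":[2,4,-150],"angular":[0,0,0],"grip":0.7}]'

```text
clock: 4.55
position: [0.5761, 0.1187, 0.1137]
orientation: [-3.114, -0.409, 0.005]
force: [0.1, -0.9, -1.1]
gripper_width: 0.51
grip_force: 26.2
```

Request:
drive_tool --plan '[{"xyz":[0,0,-12],"angular":[0,0,0],"grip":0.7},{"xyz":[0,0,-22],"angular":[0,0,0],"grip":0.7},{"xyz":[0,0,-30],"angular":[0,0,0],"grip":0.7},{"xyz":[0,0,-36],"angular":[0,0,0],"grip":0.7},{"xyz":[0,0,-36],"angular":[0,0,0],"grip":0.7}]'

```text
clock: 5.05
position: [0.5773, 0.1197, 0.0801]
orientation: [-3.114, -0.412, 0.001]
force: [0.5, -0.4, -1.1]
gripper_width: 0.512
grip_force: 26.2
```

Not touching yet: the TCP is 7 mm above the expected contact height, so I go down slowly.

Request:
drive_tool --plan '[{"xyz":[0,0,-2],"angular":[0,0,0],"grip":0.7},{"xyz":[0,0,-3],"angular":[0,0,0],"grip":0.7},{"xyz":[0,0,-4],"angular":[0,0,0],"grip":0.7},{"xyz":[0,0,-5],"angular":[0,0,0],"grip":0.7},{"xyz":[0,0,-5],"angular":[0,0,0],"grip":0.7}]'

```text
clock: 5.55
position: [0.5774, 0.1198, 0.0753]
orientation: [-3.114, -0.412, 0.0]
force: [0.3, -0.1, -2.3]
gripper_width: 0.509
grip_force: 26.2
```

Request:
drive_tool --plan '[{"xyz":[0,0,-1],"angular":[0,0,0],"grip":0.7},{"xyz":[0,0,-2],"angular":[0,0,0],"grip":0.7},{"xyz":[0,0,-2],"angular":[0,0,0],"grip":0.7}]'

```text
clock: 5.85
position: [0.5776, 0.1198, 0.0734]
orientation: [-3.114, -0.412, -0.0]
force: [-0.2, 0.6, -2.3]
gripper_width: 0.514
grip_force: 26.2
```

Request:
drive_tool --plan '[{"xyz":[0,0,-1],"angular":[0,0,0],"grip":0.7},{"xyz":[0,0,-2],"angular":[0,0,0],"grip":0.7},{"xyz":[0,0,-2],"angular":[0,0,0],"grip":0.7}]'

```text
clock: 6.15
position: [0.5783, 0.12, 0.0732]
orientation: [-3.114, -0.412, -0.002]
force: [-4.2, -0.6, 10.1]
gripper_width: 0.513
grip_force: 26.3
```

Request:
drive_tool --plan '[{"xyz":[0,0,-1],"angular":[0,0,0],"grip":0.7},{"xyz":[0,0,-1],"angular":[0,0,0],"grip":0.7},{"xyz":[0,0,-1],"angular":[0,0,0],"grip":0.7}]'

```text
clock: 6.45
position: [0.5785, 0.1203, 0.0731]
orientation: [-3.114, -0.412, -0.003]
force: [-5.7, 1.8, 13.9]
gripper_width: 0.51
grip_force: 24.6
```

On the floor, with 14 N contact. I back off the command 2–3 mm and open partway.

Request:
drive_tool --plan '[{"xyz":[0,0,3],"angular":[0,0,0],"grip":0.7},{"xyz":[0,0,3],"angular":[0,0,0],"grip":0.4},{"xyz":[0,0,3],"angular":[0,0,0],"grip":0.3},{"xyz":[0,0,3],"angular":[0,0,0],"grip":0.3},{"xyz":[0,0,3],"angular":[0,0,0],"grip":0.3}]'

```text
clock: 6.95
position: [0.5775, 0.12, 0.0733]
orientation: [-3.114, -0.412, 0.0]
force: [-0.8, 3.1, 1.3]
gripper_width: 0.701
grip_force: 0.0
```

Request:
drive_tool --plan '[{"xyz":[0,0,10],"angular":[0,0,0],"grip":0.3},{"xyz":[0,0,40],"angular":[0,0,0],"grip":0.3},{"xyz":[0,0,85],"angular":[0,0,0],"grip":0.3},{"xyz":[0,0,130],"angular":[0,0,0],"grip":0.3},{"xyz":[0,0,160],"angular":[0,0,0],"grip":0.3}]'

```text
clock: 7.45
position: [0.5788, 0.1192, 0.238]
orientation: [3.113, 0.411, 0.008]
force: [0.6, -0.8, -0.1]
gripper_width: 0.702
grip_force: 0.0
```

Request:
drive_tool --plan '[{"xyz":[13,-42,0],"angular":[0,0,0],"grip":0.3},{"xyz":[27,-84,0],"angular":[0,0,0],"grip":0.3},{"xyz":[40,-125,0],"angular":[0,0,0],"grip":0.3},{"xyz":[40,-125,0],"angular":[0,0,0],"grip":0.3},{"xyz":[40,-125,0],"angular":[0,0,0],"grip":0.3}]'

```text
clock: 7.95
position: [0.6176, -0.0064, 0.2337]
orientation: [3.115, 0.408, 0.0]
force: [-1.3, 0.1, 0.2]
gripper_width: 0.697
grip_force: 0.0
```

Run:
```python
from h import *
np.set_printoptions(precision=4,suppress=True)
s=ctrl.read_state();print(s["position"])
W=cam("wrist");cv2.imwrite("pics/w3.png",W[0][:,:,::-1])
T=cam("top");cv2.imwrite("pics/t3.png",T[0][:,:,::-1])
a,st=cen(mask(W[0],[18,120,40],[33,255,255],(0,0,400,400)));p=ray(W,a,.09);c,sn=np.cos(.2637),np.sin(.2637);print(a,st,p,np.array([[c,sn],[-sn,c]])@(p[:2]-[.5387,.0313]))
```

```text
[ 0.6176 -0.0064  0.2337]
[141.9507 245.2237] [ 109  216   67   60 3125] [0.5792 0.1177 0.09  ] [0.0617 0.0729]
```

View pics/w3.png

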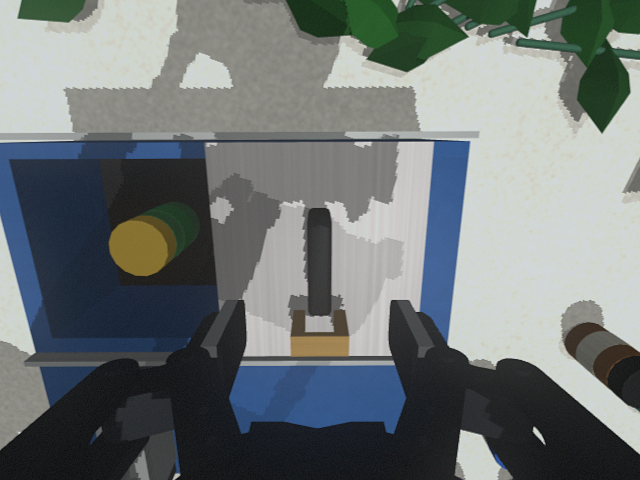

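The jar stands upright in the well, with its cap at (142,245), i.e. case (62,73) mm. The black grip is centred between the fingers at u≈319. Next I go down and grasp it.

Request:
drive_tool --plan '[{"xyz":[1,1,-40],"angular":[0,0,0],"grip":0.3},{"xyz":[1,1,-70],"angular":[0,0,0],"grip":0.3},{"xyz":[1,1,-80],"angular":[0,0,0],"grip":0.3},{"xyz":[1,1,-80],"angular":[0,0,0],"grip":0.6},{"xyz":[1,1,-80],"angular":[0,0,0],"grip":0.9}]' --force 30

```text
clock: 8.55
position: [0.6193, -0.0038, 0.1551]
orientation: [3.114, 0.413, 0.003]
force: [-0.3, 0.2, 0.2]
gripper_width: 0.366
grip_force: 0.0
```

Request:
drive_tool --plan '[{"xyz":[0,0,0],"angular":[0,0,0],"grip":1},{"xyz":[0,0,0],"angular":[0,0,0],"grip":1},{"xyz":[0,0,0],"angular":[0,0,0],"grip":1},{"xyz":[0,0,0],"angular":[0,0,0],"grip":1}]'

```text
clock: 8.95
position: [0.62, -0.0047, 0.156]
orientation: [3.113, 0.411, 0.006]
force: [-0.3, 0.2, 6.3]
gripper_width: 0.158
grip_force: 33.3
```

Request:
drive_tool --plan '[{"xyz":[-4,15,0],"angular":[0,0,0],"grip":1},{"xyz":[-9,34,0],"angular":[0,0,0],"grip":1},{"xyz":[-15,55,0],"angular":[0,0,0],"grip":1},{"xyz":[-20,76,0],"angular":[0,0,0],"grip":1},{"xyz":[-26,97,0],"angular":[0,0,0],"grip":1}]'

```text
clock: 9.45
position: [0.5938, 0.0923, 0.156]
orientation: [3.112, 0.411, 0.006]
force: [0.6, -4.4, 6.3]
gripper_width: 0.152
grip_force: 33.2
```

Request:
drive_tool --plan '[{"xyz":[-4,14,0],"angular":[0,0,0],"grip":1},{"xyz":[-7,25,0],"angular":[0,0,0],"grip":1},{"xyz":[-9,32,0],"angular":[0,0,0],"grip":1},{"xyz":[-10,35,0],"angular":[0,0,0],"grip":1},{"xyz":[-10,35,0],"angular":[0,0,0],"grip":1}]'

```text
clock: 9.95
position: [0.5856, 0.1228, 0.1561]
orientation: [3.104, 0.41, 0.009]
force: [4.1, -18.9, 4.6]
gripper_width: 0.157
grip_force: 33.6
```

Request:
drive_tool --plan '[{"xyz":[0,-2,0],"angular":[0,0,0],"grip":1},{"xyz":[0,-2,0],"angular":[0,0,0],"grip":0.7},{"xyz":[0,-2,0],"angular":[0,0,0],"grip":0.6},{"xyz":[0,-2,0],"angular":[0,0,0],"grip":0.6}]'

```text
clock: 10.35
position: [0.5822, 0.1262, 0.1533]
orientation: [-3.114, -0.412, 0.001]
force: [0.7, 0.8, -0.7]
gripper_width: 0.398
grip_force: 0.0
```

Request:
drive_tool --plan '[{"xyz":[0,-2,30],"angular":[0,0,0],"grip":0.6},{"xyz":[0,-2,75],"angular":[0,0,0],"grip":0.6},{"xyz":[0,-2,120],"angular":[0,0,0],"grip":1},{"xyz":[-20,0,120],"angular":[0,0,0],"grip":1},{"xyz":[-60,-10,120],"angular":[0,0,0],"grip":1}]'

```text
clock: 10.85
position: [0.5238, 0.1165, 0.2754]
orientation: [-3.114, -0.414, -0.007]
force: [-1.0, -0.9, -0.2]
gripper_width: -0.001
grip_force: 0.0
```

Run:
```python
from h import *
np.set_printoptions(precision=4,suppress=True)
s=ctrl.read_state();print(s["position"])
W=cam("wrist");cv2.imwrite("pics/w4.png",W[0][:,:,::-1])
i=W[0].astype(int);m=((i[...,0]-i[...,1:].max(2))>50).astype(np.uint8)*255
print([ (list(x),c.round(1)) for x,c in zip(*[v for v in cv2.connectedComponentsWithStats(m)[2:]]) if x[4]>60])
```

```text
[0.5238 0.1165 0.2754]
[([np.int32(0), np.int32(0), np.int32(640), np.int32(480), np.int32(307173)], array([319.5, 239.5]))]
```

View pics/w4.png

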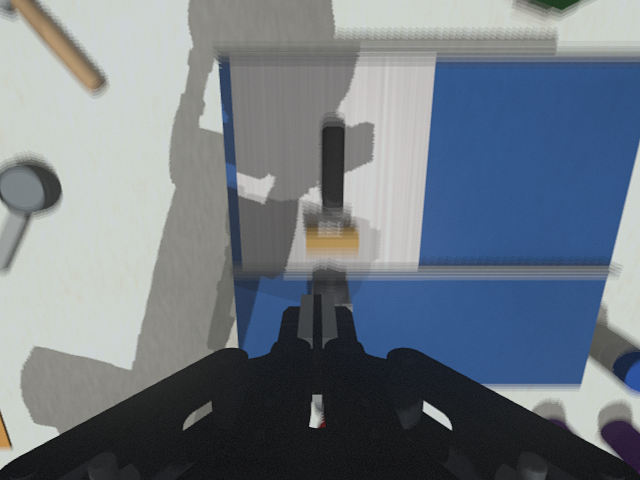

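The cover sits over the well, and the keeper at (332,240) is in line with the bolt. Now I move behind the ball on its robot side.

Request:
drive_tool --plan '[{"xyz":[-45,-16,0],"angular":[0,0,0],"grip":1},{"xyz":[-90,-32,0],"angular":[0,0,0],"grip":1},{"xyz":[-140,-51,0],"angular":[0,0,0],"grip":1},{"xyz":[-140,-51,0],"angular":[0,0,0],"grip":1},{"xyz":[-140,-51,0],"angular":[0,0,0],"grip":1}]'

```text
clock: 11.4
position: [0.3819, 0.0648, 0.2735]
orientation: [3.115, 0.411, 0.003]
force: [-0.1, -0.3, 0.7]
gripper_width: 0.002
grip_force: 0.0
```

Run:
```python
from h import *
np.set_printoptions(precision=4,suppress=True)
s=ctrl.read_state();print(s["position"])
c,sn=np.cos(.2637),np.sin(.2637);M=np.array([[c,sn],[-sn,c]]);O=[.5387,.0313];print("tcp case",M@(s["position"][:2]-O))
for n in("wrist","scene"):
    W=cam(n);i=W[0].astype(int);m=((i[...,0]-i[...,1:].max(2))>50).astype(np.uint8)*255
    if n=="scene": m[:, :330]=0;m[:,410:]=0;m[:190]=0;m[240:]=0
    a,st=cen(m);p=ray(W,a,.196);print(n,a,st,p,M@(p[:2]-O))
```

```text
[0.3819 0.0648 0.2735]
tcp case [-0.1426  0.0732]
wrist [314.0598 199.845 ] [ 295  181   39   39 1103] [0.4209 0.0763 0.196 ] [-0.102   0.0741]
scene [369.0656 208.4754] [365 204   9  10  61] [0.4196 0.0768 0.196 ] [-0.1031  0.075 ]
```

Request:
drive_tool --plan '[{"xyz":[-2,1,-40],"angular":[0,0,0],"grip":1},{"xyz":[-2,1,-76],"angular":[0,0,0],"grip":1},{"xyz":[-2,1,-76],"angular":[0,0,0],"grip":1},{"xyz":[8,4,-76],"angular":[0,0,0],"grip":1},{"xyz":[15,6,-76],"angular":[0,0,0],"grip":1}]'

```text
clock: 12.0
position: [0.3993, 0.0709, 0.1989]
orientation: [3.114, 0.412, 0.002]
force: [-2.5, -0.6, -0.1]
gripper_width: -0.003
grip_force: 0.9
```

Request:
drive_tool --plan '[{"xyz":[8,2,0],"angular":[0,0,0],"grip":1},{"xyz":[16,4,0],"angular":[0,0,0],"grip":1},{"xyz":[24,6,0],"angular":[0,0,0],"grip":1},{"xyz":[32,9,0],"angular":[0,0,0],"grip":1},{"xyz":[40,11,0],"angular":[0,0,0],"grip":1}]'

```text
clock: 12.5
position: [0.4383, 0.0819, 0.1976]
orientation: [3.114, 0.412, 0.0]
force: [-2.3, -0.3, 2.4]
gripper_width: -0.001
grip_force: 1.2
```

Request:
drive_tool --plan '[{"xyz":[5,1,0],"angular":[0,0,0],"grip":1},{"xyz":[9,2,0],"angular":[0,0,0],"grip":1},{"xyz":[12,3,0],"angular":[0,0,0],"grip":1},{"xyz":[14,4,0],"angular":[0,0,0],"grip":1},{"xyz":[14,4,0],"angular":[0,0,0],"grip":1}]'

```text
clock: 13.0
position: [0.4502, 0.0853, 0.1972]
orientation: [3.114, 0.412, -0.007]
force: [-8.7, -3.3, 6.2]
gripper_width: -0.001
grip_force: 4.4
```

Request:
drive_tool --plan '[{"xyz":[2,1,0],"angular":[0,0,0],"grip":1},{"xyz":[3,1,0],"angular":[0,0,0],"grip":1},{"xyz":[3,1,0],"angular":[0,0,0],"grip":1}]'

```text
clock: 13.3
position: [0.4509, 0.0857, 0.1972]
orientation: [3.113, 0.412, -0.017]
force: [-19.3, -6.1, 14.6]
gripper_width: 0.0
grip_force: 10.4
```

Run:
```python
from h import *
np.set_printoptions(precision=4,suppress=True)
s=ctrl.read_state();print(s["position"],s["force"])
c,sn=np.cos(.2637),np.sin(.2637);M=np.array([[c,sn],[-sn,c]]);O=[.5387,.0313];print("tcp case",M@(s["position"][:2]-O))
W=cam("scene");i=W[0].astype(int);m=((i[...,0]-i[...,1:].max(2))>50).astype(np.uint8)*255
m[:, :330]=0;m[:,410:]=0;m[:190]=0;m[260:]=0
a,st=cen(m);p=ray(W,a,.196);print(a,st,p,M@(p[:2]-O))
cv2.imwrite("pics/s5.png",cv2.resize(W[0][150:300,270:470,::-1],None,fx=4,fy=4,interpolation=cv2.INTER_CUBIC))
```

```text
[0.4509 0.0857 0.1972] [-19.26    -6.1463  14.5554]
tcp case [-0.0705  0.0754]
[365.8143 225.2   ] [362 221   9  10  70] [0.471  0.0921 0.196 ] [-0.0495  0.0763]
```

View pics/s5.png

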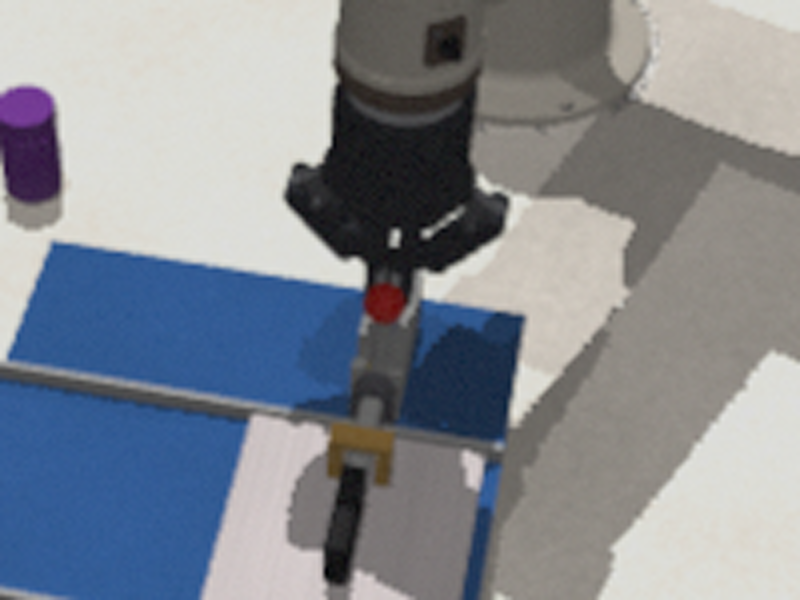

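The ball is now at case x −49.5 mm (53.5 mm of travel), hard against the stop, and the picture shows the bolt tip inside the brass keeper. Next I go round to the ball's +y side.

Request:
drive_tool --plan '[{"xyz":[-17,-5,0],"angular":[0,0,0],"grip":1},{"xyz":[-28,38,0],"angular":[0,0,0],"grip":1},{"xyz":[-28,38,0],"angular":[0,0,0],"grip":1},{"xyz":[5,47,-5],"angular":[0,0,0],"grip":1},{"xyz":[5,47,-5],"angular":[0,0,0],"grip":1}]'

```text
clock: 13.85
position: [0.4614, 0.1341, 0.1914]
orientation: [-3.114, -0.413, -0.001]
force: [-0.5, -0.4, 1.1]
gripper_width: 0.001
grip_force: 0.0
```

Run:
```python
from h import *
np.set_printoptions(precision=4,suppress=True)
s=ctrl.read_state();print(s["position"],s["force"])
c,sn=np.cos(.2637),np.sin(.2637);M=np.array([[c,sn],[-sn,c]]);O=[.5387,.0313];print("tcp case",M@(s["position"][:2]-O))
W=cam("scene");i=W[0].astype(int);m=((i[...,0]-i[...,1:].max(2))>50).astype(np.uint8)*255
m[:, :330]=0;m[:,410:]=0;m[:190]=0;m[260:]=0
a,st=cen(m);p=ray(W,a,.196);print(a,st,p,M@(p[:2]-O))
```

```text
[0.4614 0.1341 0.1914] [-0.5154 -0.4356  1.0922]
tcp case [-0.0478  0.1194]
[365.5    225.3833] [362 221   9  10  60] [0.4718 0.0917 0.196 ] [-0.0488  0.0757]
```

Request:
drive_tool --plan '[{"xyz":[4,-15,0],"angular":[0,0,0],"grip":1},{"xyz":[7,-27,0],"angular":[0,0,0],"grip":1},{"xyz":[10,-39,0],"angular":[0,0,0],"grip":1},{"xyz":[13,-51,0],"angular":[0,0,0],"grip":1},{"xyz":[17,-63,0],"angular":[0,0,0],"grip":1}]'

```text
clock: 14.4
position: [0.4761, 0.07, 0.1921]
orientation: [-3.114, -0.411, 0.001]
force: [-0.5, 1.3, -0.6]
gripper_width: 0.001
grip_force: 0.7
```

Request:
drive_tool --plan '[{"xyz":[1,-5,0],"angular":[0,0,0],"grip":1},{"xyz":[1,-5,0],"angular":[0,0,0],"grip":1}]'

```text
clock: 14.6
position: [0.4779, 0.0647, 0.1926]
orientation: [3.114, 0.41, 0.001]
force: [-0.0, 0.2, 0.4]
gripper_width: -0.003
grip_force: 0.0
```

Run:
```python
from h import *
np.set_printoptions(precision=4,suppress=True)
s=ctrl.read_state();print(s["position"],s["force"])
c,sn=np.cos(.2637),np.sin(.2637);M=np.array([[c,sn],[-sn,c]]);O=[.5387,.0313];print("tcp case",M@(s["position"][:2]-O))
W=cam("scene");i=W[0].astype(int);m=((i[...,0]-i[...,1:].max(2))>50).astype(np.uint8)*255
m[:, :300]=0;m[:,410:]=0;m[:190]=0;m[260:]=0
a,st=cen(m)
for th in(0,.5,.8,1,1.2,1.57):
    z=.138+.058*np.cos(th);p=ray(W,a,z);print(a,st[4],th,M@(p[:2]-O),"expect y",.075-.058*np.sin(th))
```

```text
[0.4779 0.0647 0.1926] [-0.0349  0.2342  0.3511]
tcp case [-0.05    0.0481]
[343.9167 229.9833] 60 0 [-0.0248  0.0302] expect y 0.075
[343.9167 229.9833] 60 0.5 [-0.0309  0.0291] expect y 0.04719331876095623
[343.9167 229.9833] 60 0.8 [-0.0398  0.0275] expect y 0.03339334672782767
[343.9167 229.9833] 60 1 [-0.0476  0.0261] expect y 0.026194682881141997
[343.9167 229.9833] 60 1.2 [-0.0564  0.0245] expect y 0.02094173301390087
[343.9167 229.9833] 60 1.57 [-0.0742  0.0213] expect y 0.01700001838995359
```

The handle is at about 1.0 rad. I go up, over the ball, and press down.

Request:
drive_tool --plan '[{"xyz":[0,0,25],"angular":[0,0,0],"grip":1},{"xyz":[8,-30,25],"angular":[0,0,0],"grip":1},{"xyz":[8,-30,25],"angular":[0,0,0],"grip":1},{"xyz":[8,-30,10],"angular":[0,0,0],"grip":1},{"xyz":[8,-30,0],"angular":[0,0,0],"grip":1}]'

```text
clock: 15.15
position: [0.4883, 0.0325, 0.1946]
orientation: [3.104, 0.411, 0.01]
force: [1.6, -2.4, 3.8]
gripper_width: -0.002
grip_force: 0.6
```

Request:
drive_tool --plan '[{"xyz":[0,0,-6],"angular":[0,0,0],"grip":1},{"xyz":[0,0,-12],"angular":[0,0,0],"grip":1},{"xyz":[0,0,-17],"angular":[0,0,0],"grip":1},{"xyz":[0,0,-19],"angular":[0,0,0],"grip":1},{"xyz":[0,0,-19],"angular":[0,0,0],"grip":1}]'

```text
clock: 15.65
position: [0.4853, 0.0362, 0.1742]
orientation: [-3.114, -0.412, 0.001]
force: [-3.9, 0.2, 8.5]
gripper_width: -0.0
grip_force: 4.3
```

Request:
drive_tool --plan '[{"xyz":[0,0,-2],"angular":[0,0,0],"grip":1},{"xyz":[0,0,-3],"angular":[0,0,0],"grip":1},{"xyz":[0,0,-3],"angular":[0,0,0],"grip":1}]'

```text
clock: 15.95
position: [0.4857, 0.0362, 0.1733]
orientation: [3.114, 0.413, -0.0]
force: [-9.3, 0.3, 21.8]
gripper_width: -0.001
grip_force: 10.9
```

Request:
drive_tool --plan '[{"xyz":[0,0,20],"angular":[0,0,0],"grip":1},{"xyz":[0,0,60],"angular":[0,0,0],"grip":1},{"xyz":[-30,-30,90],"angular":[0,0,0],"grip":1},{"xyz":[-70,-50,110],"angular":[0,0,0],"grip":1},{"xyz":[-70,-50,110],"angular":[0,0,0],"grip":1}]'

```text
clock: 16.45
position: [0.4144, -0.0155, 0.2839]
orientation: [3.111, 0.408, 0.009]
force: [0.7, -0.3, 0.6]
gripper_width: -0.001
grip_force: 0.0
```

Run:
```python
from h import *
np.set_printoptions(precision=4,suppress=True)
c,sn=np.cos(.2637),np.sin(.2637);M=np.array([[c,sn],[-sn,c]]);O=[.5387,.0313]
W=cam("scene");i=W[0].astype(int);m=((i[...,0]-i[...,1:].max(2))>50).astype(np.uint8)*255
m[:, :300]=0;m[:,410:]=0;m[:190]=0;m[260:]=0
a,st=cen(m);print(a,st)
for th in(1,1.2,1.4,1.57):
    z=.138+.058*np.cos(th);p=ray(W,a,z);print(th,M@(p[:2]-O),"expect y",.075-.058*np.sin(th))
cv2.imwrite("pics/s6.png",cv2.resize(W[0][150:300,270:470,::-1],None,fx=4,fy=4,interpolation=cv2.INTER_CUBIC))
```

```text
[340.5 237.5] [337 234   8   8  60]
1 [-0.0233  0.0229] expect y 0.026194682881141997
1.2 [-0.0318  0.0213] expect y 0.02094173301390087
1.4 [-0.041   0.0195] expect y 0.017843915660669306
1.57 [-0.0491  0.0179] expect y 0.01700001838995359
```

View pics/s6.png

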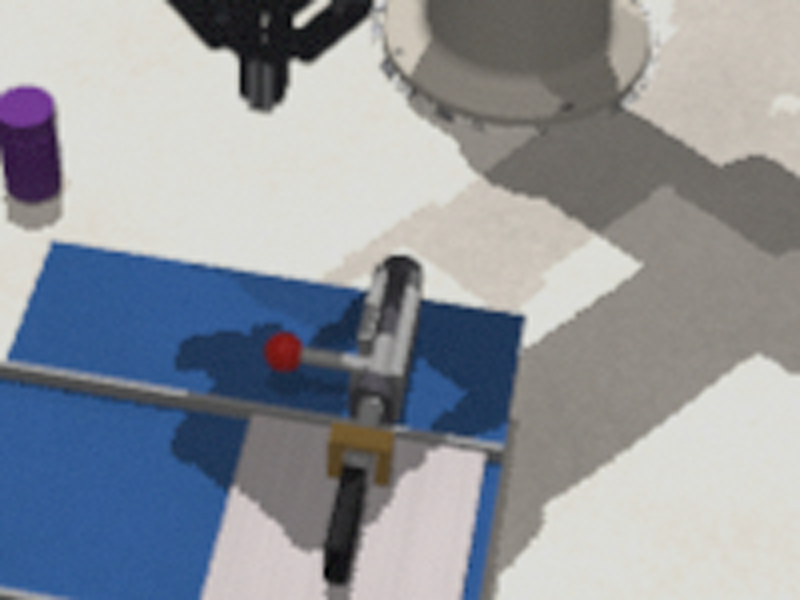

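The handle lies level in the notch, with the ball at crop (283,351). The solution θ≈1.57 with x −49 mm matches. The cover is shut and the bolt is through the keeper.

```bash
python3 -c "
from workcell import ctrl
print(ctrl.hand_in())"
```

```text
the job is handed in; nothing more can be done
None
```

I handed the job in with the green jar upright in the well, the cover shut, the bolt through the keeper and the handle down in the notch, all confirmed by camera; the hand-in returned no verdict.

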